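Click the cup carriage in under the water tap

TASK

Push the wooden cup carriage along its rail, by its orange end plate, until you feel it drop into the notch under the water tap, and leave it there; do not force it on over the higher ridge behind the notch. The green cup just rides along in its seat: do not touch, tip or lift it. Knock neither the tap nor any of the other things on the bar.

Things in the scene. Friction and masses are not known exactly. Their poses are not given: they have to be found in the camera images.
- rail: dark steel rail bed fixed to the bar, 120 mm wide (its x), 520 mm long (its y), 15 mm high, with two light runner strips up to 25 mm and a rubber stop 27 mm high across each end; origin at the centre of its underside, on the bar top. Its y axis is the direction to push the carriage (roughly the robot's right to left), its x axis points away from the robot.
- carriage (a joint): travel of the wooden carriage along the rail, in m: 0 at the start end, growing along the rail's +y to 0.26 at the far end. It cannot lift off and slides with about 1 N of drag. Under its cup seat a sprung roller must climb a low ridge (6 to 9 N of push) from 24 to 13 mm before the notch; then it is drawn into the notch by itself: the push force rises, then dips suddenly.
- push_face (a point): centre of the orange plate on the carriage's end face that looks to the rail's -y: push here towards +y (an orange strip on top marks it). It is 42 mm above the bar top and 121 mm behind the cup's centre along the rail; the face is flat and upright. The carriage is a light wooden block 96 mm wide (rail x), 170 mm long (rail y), from 27 to 57 mm above the bar top.
- seat (a point): centre of the floor of the round cup seat in the carriage (62 mm across, 10 mm deep, floor 47 mm above the bar top); it rides with the carriage. It lies over the sprung roller.
- cup: green ceramic cup standing in the carriage's seat, loose: 82 mm across the rim, 58 mm across the foot, 65 mm high, rim 112 mm above the bar top, a handle reaching 62 mm from its axis along its own -x; origin at the centre of its underside. It rides along and is not to be touched.
- tap: chrome swan-neck water tap clamped to the rail: its column, 28 to 48 mm across, stands 105 mm beyond the rail's centre line (rail +x); a 16 mm pipe arches back over the rail, top 275 mm above the bar top. Origin at the notch; axes as the rail's. Its place along the rail varies (0.10 to 0.23 m of travel from the start). Fixed; not to be knocked.
- notch (a point): notch between two brass ridges on the rail bed (first a low one, 4 mm, then a high one, 8 mm, which takes about 12 to 16 N to force over), on the rail's centre line straight below the tap's outlet, 15 mm above the bar top; axes as the rail's. The carriage has clicked in when seat lies straight above this point.
- outlet (a point): centre of the tap's dark round outlet, 163 mm above the bar top, over the notch.
- spare_cup: a second green ceramic cup like the first, loose on the bar on the robot's side of the rail, 82 mm across the rim, 65 mm high; origin centre of its underside. Leave alone.
- shot_glass: small glass tumbler, 52 mm across, 70 mm high, loose on the robot's side of the rail; origin centre of its underside. Leave alone.
- pitcher: steel milk pitcher, 92 mm wide, 105 mm high, with a handle reaching 80 mm from its axis, loose beyond the rail; origin centre of its underside. Leave alone.
- tamper: dark wooden coffee tamper standing upright, 58 mm across, 90 mm high, beyond the rail; origin centre of its underside. Leave alone.
- canister: amber glass jar with a wooden cap, 84 mm across, 130 mm high, beyond the rail; origin centre of its underside. Leave alone.
- portafilter: steel filter basket, 72 mm across, 42 mm high, with a black handle along its own +x to 190 mm, lying left of the rail; origin centre of the basket's underside. Leave alone.
- spoon: wooden spoon, 150 mm long along its own x, 20 mm thick, lying near the rail's left end on the robot's side; origin under its middle. Leave alone.

How it is judged (in metres and radians):
At the end, for the whole second after the job is handed in: The carriage rests in the notch (its seat within 4 mm of the notch along the rail), and the cup stands still and upright in its seat, within 9 mm of the point under the tap's outlet (y of seat in the frame of notch between -0.004 and 0.004 m and velocity of joint carriage between -0.005 and 0.005 m/s and horizontal distance between cup and outlet below 0.009 m and distance between cup and seat below 0.009 m and angle between cup's own z axis and vertical below 0.1 rad and linear speed of cup below 0.02 m/s); the robot touches nothing.
It fails at once if the carriage is forced over the higher ridge (13 mm past the notch) (y of seat in the frame of notch above 0.013 m).
It fails at once if the robot touches the cup (more than 0.5 N) (contact force between any of the fingers, the arm and cup above 0.5 N).
It fails at once if the cup is lifted more than 8 mm out of its seat or tips by more than 0.25 rad (z of cup in the frame of seat above 0.008 m or angle between cup's own z axis and vertical above 0.25 rad).
It fails at once if the robot knocks the tap (more than 3 N) (contact force between any of the fingers, the arm and tap above 3 N).
It fails at once if another thing on the bar is moved by more than 15 mm (distance of any of spare_cup, shot_glass, pitcher, tamper, canister, portafilter, spoon from where it was at the start of the episode above 0.015 m).
It also fails if it takes over 51 s, if anything falls off the work surface, if the arm or the gripper's body presses on something with over 40 N, if the wrist force passes 120 N, or if a joint passes its speed limit or range.

ROBOT

A 6-joint arm with a two-finger parallel gripper is mounted at the origin on the work surface. World frame = base frame: x ahead of the robot, y to its left, z up, the work surface at z = 0. Lengths are in mm, angles in rad, forces in N, time in s.
With the tool pointing down it reaches from about 250 to 800 mm from the base axis. Payload 8.5 kg.
Tool frame: the origin (TCP) lies at the very end of the fingers, on their centre line; the grasp point (between the pads) lies 19 mm behind it; z points along the fingers, y is the direction in which the jaws open and shut (so a half turn about z gives the same grasp; the last joint's range is limited). The gripper opens to 85 mm and grips with 20 to 120 N. Pads are 22 mm wide; open, the fingers measure 114 mm over their backs; the gripper's body (76 mm by 85 mm) begins 54 mm behind the grasp point. The pads swing forward as they close: fully open they stand 13 mm farther back than shut.
Start: joints at [1.198, 0.238, -0.013, 1.319, 0, 1.571], TCP at [191.199, 488.896, 205.976] pointing down, gripper open.
Joint ranges: [-2.66, 2.66], [-1.03, 1.9], [-1.14, 1.46], [-1.82, 2.27], [-1.45, 1.34], [-3.14, 3.14]. Speed limits (rad/s): [2.22, 2.22, 2.79, 3.14, 3.14, 3.14].

INTERFACE

Orientations are given as a unit quaternion [w, x, y, z].
In Python, from bench import robot gives the robot as it stands.
- The arm moves only by the tool step_arm, never from a script. Its argument "deltas" is a list of rows, each a list of 7 numbers: the shift along the tool's x, y, z in m, then the turn, a rotation vector about the tool's x, y, z in rad, then the closure, from 0 (fully open) to 1 (shut). A call has exactly 10 rows; each row is the pose to reach, as a shift and turn from the pose commanded when the call began, along the tool's axes at that moment; what a row does not reach only later rows make up. A row lasts 1/10 s, in which the tool goes at most 50 mm and 8.59 degrees, less where a joint would pass 70% of its speed; a pose out of reach is approached as far as the arm can. A call with a gripper value outside its range is refused whole. The fingers move at their own pace and stop on an object; "grip_force" is the grip in N (left out, the last holds). Time passes only in rows, so rows that repeat a pose let the fingers close, or fill a call up. It gives the time, the measured TCP pose, the force and the opening at its end, in the units of the state.
- robot.read_state(): the state, without advancing time (a new reading comes with each control period).
- robot.read_camera(name): name is "scene" or "top" or "wrist"; returns (picture, depth): 420x560x3 uint8, red, green, blue; 420x560 float32, mm along the optical axis (not along the pixel's ray), 0 where there is no reading.
- robot.get_calibration(name): a dict with "camera_matrix" (3x3 intrinsics, pixels), "R" (3x3) and "t" (3): a world point X has camera coordinates R X + t; the wrist camera has in their place "tool_from_camera" (4x4, takes a point from camera to tool coordinates, whose origin is the TCP and whose axes are the flange's). Camera axes: x right, y down, z forward; pixel columns grow to the right and rows downward; lengths in mm; the calibration is good to about 2 mm. A picture is of the moment at which its call begins: read the wrist's pose just before it. get_calibration takes no time and is no camera call.
- robot.sign_off(): hands the job in, once; it reports no verdict.
The state is a dict: "time": time; "joint_positions": joint angles; "joint_vel": joint speeds; "effort": joint torques, N m; "position": TCP position; "eef_rot": TCP orientation; "contact_force": force on the tool from outside, world axes, zero at the start; "wrist_torque": the same for the moment, N m; "gripper_width": finger opening in mm.
Only numpy, scipy, OpenCV 4.12 (cv2) and the standard library are available. Lean on these libraries where they do the work, as an engineer would, in place of code of your own. Each camera call takes 0.05 s, during which the arm holds its last target. There are 200 camera calls.

## Working session

There is one attempt and no reset: what is moved stays moved. The work goes in short steps, Python scripts to look and compute and a tool call to move; the robot and the scene stay as the last step left them, time stands still between calls to the robot, and variables do not carry over. Pictures are saved under pics/ and viewed, about 8 in all and at most 12, crops included, and the job is handed in when it is done.

Besides the shell and the picture viewer there is one more tool, called after "Call:" as a command line: name --pt "numbers of a row" for each row, then --argument value for the rest. step_arm: Moves the arm, as the interface text tells. Its arguments: {"type":"object","properties":{"deltas":{"type":"array"},"grip_force":{"type":"number"}},"required":["deltas"]}

```bash
mkdir -p pics
cat > h.py <<'E'
import numpy as np, cv2, pickle
from bench import robot
def snap(n,f):
    p,d=robot.read_camera(n); c=robot.get_calibration(n)
    cv2.imwrite(f'pics/{f}.png',p[:,:,::-1]); pickle.dump((p,d,c),open(f'pics/{f}.pkl','wb')); return p,d,c
def world(d,c):
    K=np.array(c['camera_matrix']);R=np.array(c['R']);t=np.array(c['t']).ravel()
    v,u=np.mgrid[:d.shape[0],:d.shape[1]]
    P=np.stack([(u-K[0,2])/K[0,0]*d,(v-K[1,2])/K[1,1]*d,d],-1)
    return (P-t)@R
E
python3 - <<'E'
from h import *
snap('top','top0');snap('scene','scene0')
s=robot.read_state();print(s)
E
```

```text
{'time': 0.1, 'joint_positions': array([ 1.19803304e+00,  2.38710640e-01, -1.41740648e-02,  1.31918894e+00,
        1.09578174e-05,  1.57079428e+00]), 'joint_vel': array([ 0.00063877, -0.00092511,  0.00108686,  0.00120056, -0.00113882,
       -0.00026859]), 'effort': array([ 6.15162007e-04, -5.39717352e+01,  3.46999562e+01,  1.34452869e-02,
        3.47559899e-05, -5.92418274e-07]), 'position': array([191.04938528, 488.57039837, 205.44564952]), 'eef_rot': array([-1.23730769e-04,  1.85303387e-01,  9.82681152e-01, -6.26581544e-04]), 'contact_force': array([ 0.16737824, -0.39455256,  0.12017566]), 'wrist_torque': array([-0.01648604,  0.01250489, -0.02873194]), 'gripper_width': 85.2216538121596}
```

View pics/top0.png

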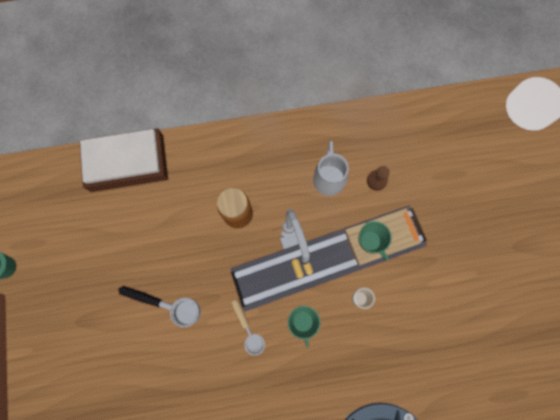

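View pics/scene0.png

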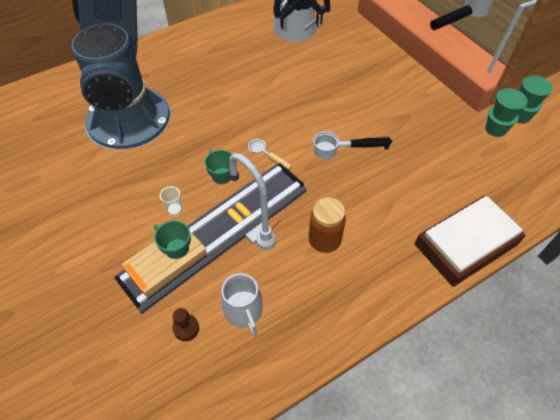

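The top view shows the orange strip at about (411,226), the cup at (374,238), the brass ridges at (297,268) and (308,268), and the tap column at about (290,235). The robot's base is at the bottom, near (380,415). Next I'll measure these.

Run:
```python
from h import *
p,d,c=pickle.load(open('pics/top0.pkl','rb'));W=world(d,c)
hsv=cv2.cvtColor(p,cv2.COLOR_RGB2HSV);H,S,V=cv2.split(hsv)
uu,vv=np.meshgrid(np.arange(560),np.arange(420))
roi=(uu>225)&(uu<435)&(vv>200)&(vv<312)
print('px/mm',np.linalg.norm(W[262,330]-W[262,331]), 'table z',W[330,200],W[350,400])
def rep(n,m):
    k,l,st,ce=cv2.connectedComponentsWithStats(m.astype(np.uint8))
    for i in range(1,k):
        if st[i,4]>=12:
            q=W[l==i];print(n,st[i],'med',np.median(q,0).round(1),'px',ce[i].round(1), 'zrange',np.percentile(q[:,2],[5,95]).round(0))
rep('orange',roi&(H<13)&(S>190)&(V>140)&(uu>395))
rep('brass',roi&(H>14)&(H<28)&(S>150)&(V>150)&(uu<325))
# runners -> axis via light, low-sat
m=roi&(S<60)&(V>150)&(abs(W[...,2]-25)<6)
k,l,st,ce=cv2.connectedComponentsWithStats(m.astype(np.uint8))
for i in range(1,k):
    if st[i,4]>80:
        q=W[l==i][:,:2].astype(np.float32);f=cv2.fitLine(q,cv2.DIST_HUBER,0,.01,.01).ravel();print('runner',st[i],f, 'ang',np.degrees(np.arctan2(f[1],f[0])))
# carriage outline top
m=roi&(abs(W[...,2]-57)<7)&(uu>335)
r=cv2.minAreaRect(W[m][:,:2].astype(np.float32));print('carr',r)
for n,rr in dict(cup=(355,392,220,256),spare=(285,322,305,340),shot=(352,378,286,310),tamper=(365,392,165,192),pitcher=(312,352,140,196),canister=(215,250,185,225),tap=(278,312,205,265)).items():
    s=W[rr[2]:rr[3],rr[0]:rr[1]].reshape(-1,3);s=s[(s[:,2]>(100 if n in('cup','tap') else 25))];print(n,s.min(0).round(),s.max(0).round(),np.median(s,0).round())
for n in ['top']:
    im=cv2.resize(p[195:315,225:440][:,:,::-1],None,fx=3.7,fy=3.7,interpolation=cv2.INTER_CUBIC);cv2.imwrite('pics/crop.png',im)
```

```text
px/mm 4.758737030962578 table z [368.49605693 402.08414657   1.03877386] [ 232.80717174 -100.17968093   -1.68496651]
runner [281 232  17  16 108] [  0.59301984   0.8051879  566.33875    135.09279   ] ang 53.628403
runner [307 235  39  17 208] [ 1.7957260e-01 -9.8374474e-01  5.3555585e+02  3.7257950e+01] ang -79.65513
runner [235 250  66  28 362] [ 1.7141381e-01 -9.8519909e-01  5.0688965e+02  1.9990675e+02] ang -80.12997
runner [244 260 113  44 650] [ 1.7225042e-01 -9.8505318e-01  4.4678699e+02  1.2575398e+02] ang -80.08131
carr ((469.49725341796875, -90.43156433105469), (198.5321502685547, 217.7982635498047), 9.97053337097168)
cup [ 391. -110.  100.] [ 558.  172. 1089.] [517. -81. 112.]
spare [305.  96.  25.] [ 391.  177. 1089.] [341. 134.  51.]
shot [353. -45.  25.] [ 403.  172. 1089.] [378. -30.  64.]
tamper [ 391. -158.   25.] [ 708.  172. 1089.] [ 682. -129.   78.]
pitcher [391. -50.  25.] [ 793.  172. 1089.] [704.  -3.  76.]
canister [391. 172.  26.] [ 695.  303. 1089.] [647. 259. 130.]
tap [391. 103. 101.] [ 592.  172. 1089.] [528. 122. 263.]
```

View pics/crop.png

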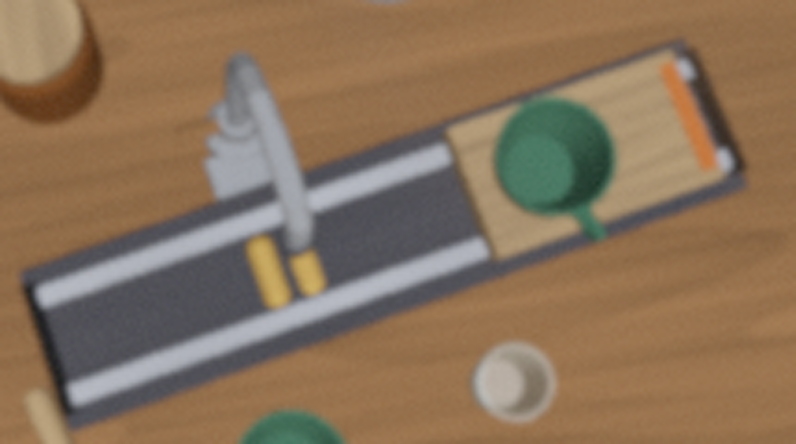

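The crop shows, in full-picture pixels, the orange strip at about (411.5,227), the high ridge at (297.4,268.2), the low ridge at (308.2,268.5), and the rail direction. Next I'll project these onto planes of known height and cross-check them against the scene camera.

Run:
```python
from h import *
uy=np.array([-.1722,.985]);ux=np.array([.985,.1722])
print(robot.get_calibration('wrist')['tool_from_camera'])
def onp(c,u,v,z):
    K=np.array(c['camera_matrix']);R=np.array(c['R']);t=np.array(c['t']).ravel()
    o=-R.T@t;r=R.T@np.linalg.inv(K)@[u,v,1];return (o+r*(z-o[2])/r[2])
def show(n,P): print(n,P.round(1),'rail x,y',(P[:2]@ux).round(1),(P[:2]@uy).round(1))
uu,vv=np.meshgrid(np.arange(560),np.arange(420))
for name,cuproi,brroi,orroi in (('top',(352,392,218,258),(285,320,250,285),(395,425,205,250)),('scene',(150,195,220,262),(220,255,195,228),(115,155,255,295))):
    p,d,c=pickle.load(open(f'pics/{name}0.pkl','rb'));W=world(d,c)
    H,S,V=cv2.split(cv2.cvtColor(p,cv2.COLOR_RGB2HSV))
    R_=lambda r:(uu>r[0])&(uu<r[1])&(vv>r[2])&(vv<r[3])
    g=R_(cuproi)&(H>55)&(H<95)&(S>80)&(abs(W[...,2]-110)<5)
    q=W[g][:,:2].astype(np.float32);(cx,cy),r=cv2.minEnclosingCircle(q);show(name+' cup r%.1f'%r,np.array([cx,cy,112]))
    for n,rr,lo,hi,z in (('brass',brroi,16,30,19),('orange',orroi,4,14,57)):
        m=R_(rr)&(H>=lo)&(H<=hi)&(S>(120 if n=='brass' else 195))&(V>150 if n=='brass' else V>120)
        k,l,st,ce=cv2.connectedComponentsWithStats(m.astype(np.uint8))
        for i in range(1,k):
            if st[i,4]>=8:
                ys,xs=np.where(l==i);P=np.array([onp(c,a,b,z)[:2] for a,b in zip(xs,ys)])
                show(f'{name} {n} {st[i,4]} ce{ce[i].round(1)}',onp(c,*ce[i],z));print('   y range',(P@uy).min().round(1),(P@uy).max().round(1),'depthz',np.median(W[l==i][:,2]).round(1))
    if name=='top':
        for u,v,z in((297.4,268.2,23),(308.2,268.5,19),(411.5,226.9,57)):show('manual',onp(c,u,v,z))
        for n,(u,v) in dict(c1=(231.5,269),c2=(245,307.5),c3=(410,206.3),c4=(426,243.5)).items():show(n,onp(c,u,v,15))
        s=R_((278,312,205,268))&(W[...,2]>140)&(W[...,2]<290);q=W[s];a=q[:,:2]@np.c_[ux,uy];
        for lo in range(430,600,20):
            k=(a[:,0]>lo)&(a[:,0]<lo+20)
            if k.any():print('pipe railx',lo,'y',np.median(a[k,1]).round(1),'z',np.median(q[k,2]).round())
```

```text
[[-1.45956976e-03 -9.57635717e-01 -2.87978649e-01  7.30705502e+01]
 [ 9.99998656e-01 -1.18270565e-03 -1.13538495e-03 -1.90974744e-01]
 [ 7.46691209e-04 -2.87979919e-01  9.57636157e-01 -1.68986104e+02]
 [ 0.00000000e+00  0.00000000e+00  0.00000000e+00  1.00000000e+00]]
top cup r39.8 [515.8 -73.1 112. ] rail x,y 495.5 -160.8
top brass 117 ce[297.1 267.8] [483.7 125.9  19. ] rail x,y 498.1 40.8
   y range 32.2 49.3 depthz 22.3
top brass 56 ce[307.7 268.3] [477.6  98.4  19. ] rail x,y 487.4 14.7
   y range 6.9 22.3 depthz 19.4
manual [482.1 125.4  23. ] rail x,y 496.4 40.5
manual [476.9  97.2  19. ] rail x,y 486.5 13.7
manual [ 535.  -184.5   57. ] rail x,y 495.2 -273.8
c1 [509.9 297.6  15. ] rail x,y 553.5 205.4
c2 [405.3 276.9  15. ] rail x,y 446.9 203.0
c3 [ 597.6 -208.3   15. ] rail x,y 552.8 -308.1
c4 [ 490.1 -226.8   15. ] rail x,y 443.7 -307.8
pipe railx 470 y 28.8 z 182.0
pipe railx 490 y 30.7 z 240.0
pipe railx 510 y 28.9 z 265.0
pipe railx 530 y 28.8 z 273.0
pipe railx 550 y 28.7 z 273.0
pipe railx 570 y 29.0 z 266.0
pipe railx 590 y 32.0 z 241.0
scene cup r48.2 [513.6 -71.4 112. ] rail x,y 493.6 -158.8
scene brass 117 ce[242.4 208.9] [484.2 127.4  19. ] rail x,y 498.8 42.1
   y range 33.2 51.1 depthz 22.4
scene brass 113 ce[234.6 215. ] [489.8 101.1  19. ] rail x,y 499.8 15.3
   y range 6.6 23.9 depthz 18.5
scene orange 67 ce[138.4 279.6] [ 550.8 -177.7   57. ] rail x,y 512.0 -269.9
   y range -274.1 -265.7 depthz 58.7
```

The two cameras agree. Along the rail, the cup is at about −160 mm, so the push face is at about −281. The notch is at about +28.5 from the ridge midpoint (28) and the tap pipe (29). That leaves about 188 mm to push. I'll close the gripper, rise, and swing over the robot's side.

Call:
step_arm --pt "-0.03 -0.028 -0.02 0 0 0.07 1" --pt "-0.06 -0.056 -0.04 0 0 0.15 1" --pt "-0.09 -0.085 -0.055 0 0 0.23 1" --pt "-0.125 -0.113 -0.07 0 0 0.31 1" --pt "-0.156 -0.14 -0.08 0 0 0.39 1" --pt "-0.187 -0.17 -0.09 0 0 0.47 1" --pt "-0.22 -0.198 -0.1 0 0 0.55 1" --pt "-0.25 -0.226 -0.11 0 0 0.63 1" --pt "-0.28 -0.254 -0.115 0 0 0.7 1" --pt "-0.28 -0.254 -0.115 0 0 0.7 1" --grip_force 30

```text
time: 1.1
position: [361.1, 146.9, 321.5]
eef_rot: [0.001, 0.514, 0.858, -0.0]
contact_force: [-0.8, -0.1, 0.0]
gripper_width: -0.5
```

```bash
cat >> h.py <<'E'
from scipy.spatial.transform import Rotation as Ro
uy=np.array([-.1722,.985]);ux=np.array([.985,.1722])
def to(rx,ry,z):
    s=robot.read_state();q=np.array(s['eef_rot']);R=Ro.from_quat(q[[1,2,3,0]])
    T=Ro.from_matrix(np.c_[[*uy,0],[*ux,0],[0,0,-1]])
    X=np.array([*(rx*ux+ry*uy),z])
    print('t',round(s['time'],2),'pos',s['position'].round(1),'rail',(s['position'][:2]@ux).round(1),(s['position'][:2]@uy).round(1),'z',s['position'][2].round(1))
    print('F',s['contact_force'].round(2),'Frail',(s['contact_force'][:2]@uy).round(2),'w',round(s['gripper_width'],1),'j',s['joint_positions'].round(2))
    print('shift',R.inv().apply(X-s['position']).round(1),'rot',(R.inv()*T).as_rotvec().round(4))
E
python3 -c "
from h import *
to(497,-311,200)"
```

```text
t 1.1 pos [361.1 146.9 321.5] rail 380.9 82.5 z 321.5
F [-0.76 -0.06  0.02] Frail 0.07 w -0.5 j [ 0.39 -0.01 -0.01  1.57 -0.    1.47]
shift [-409.9  -12.5  122. ] rot [0.0008 0.0012 0.3171]
```

Call:
step_arm --pt "-0.044 -0.001 0.0 0 0 0.04 1" --pt "-0.088 -0.003 0.0 0 0 0.08 1" --pt "-0.132 -0.004 0.0 0 0 0.12 1" --pt "-0.177 -0.006 0.0 0 0 0.16 1" --pt "-0.223 -0.007 0.0 0 0 0.2 1" --pt "-0.27 -0.008 0.0 0 0 0.24 1" --pt "-0.316 -0.01 0.02 0 0 0.28 1" --pt "-0.362 -0.011 0.05 0 0 0.317 1" --pt "-0.41 -0.0125 0.08 0 0 0.317 1" --pt "-0.41 -0.0125 0.12 0 0 0.317 1"

```text
time: 2.1
position: [547.0, -219.2, 200.4]
eef_rot: [0.002, 0.641, 0.768, 0.0]
contact_force: [0.5, 0.5, 0.5]
gripper_width: 0.1
```

```bash
python3 -c "
from h import *
to(497,-311,37)
snap('wrist','w1')"
```

```text
t 2.1 pos [ 547.  -219.2  200.4] rail 501.1 -310.1 z 200.4
F [0.5  0.51 0.53] Frail 0.42 w 0.1 j [-0.38  0.35  0.13  1.35 -0.    1.01]
shift [ -0.4  -4.6 163.4] rot [0.003  0.0025 0.0061]
```

View pics/w1.png

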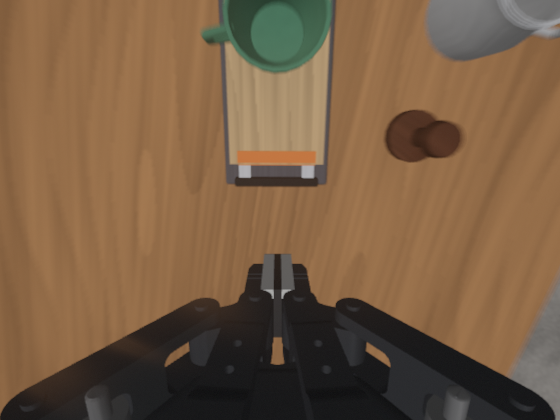

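The wrist view shows the orange strip at about (277,158), centred in front of the fingers, with clear surroundings. I'll measure the face position from here before going down.

```bash
python3 -c "
from h import *
p,d,c=pickle.load(open('pics/w1.pkl','rb'));s=robot.read_state();K=np.array(c['camera_matrix']);M=np.array(c['tool_from_camera'])
q=s['eef_rot'];R=Ro.from_quat(q[[1,2,3,0]])
def pt(u,v,z):
    o=R.apply(M[:3,3])+s['position'];r=R.apply(M[:3,:3]@np.linalg.inv(K)@[u,v,1]);P=o+r*(z-o[2])/r[2];return (P[:2]@ux).round(1),(P[:2]@uy).round(1)
print('strip L/R outer',pt(238,164,57),pt(315,164,57),'strip inner',pt(277,151,57),'rail corners',pt(228,184,15),pt(327,184,15))
H,S,V=cv2.split(cv2.cvtColor(p,cv2.COLOR_RGB2HSV));m=(H<14)&(S>190)&(V>140);ys,xs=np.where(m[140:175,225:330]);print(xs.min()+225,xs.max()+225,ys.min()+140,ys.max()+140)
"
```

```text
strip L/R outer (np.float64(457.1), np.float64(-274.8)) (np.float64(533.1), np.float64(-274.4)) strip inner (np.float64(495.6), np.float64(-262.0)) rail corners (np.float64(439.2), np.float64(-303.2)) (np.float64(552.5), np.float64(-302.5))Traceback (most recent call last):
  File "<string>", line 8, in <module>
    H,S,V=cv2.split(cv2.cvtColor(p,cv2.COLOR_RGB2HSV));m=(H<14)&(S>190)&(V>140);ys,xs=np.where(m[140:175,225:330]);print(xs.min()+225,xs.max()+225,ys.min()+140,ys.max()+140)
                                                                                                                         ~~~~~~^^
    return umr_minimum(a, axis, None, out, keepdims, initial, where)
ValueError: zero-size array to reduction operation minimum which has no identity
```

Call:
step_arm --pt "0 -0.002 0.03 0 0 0.006 1" --pt "0 -0.004 0.06 0 0 0.006 1" --pt "0 -0.0045 0.09 0 0 0.006 1" --pt "0 -0.0045 0.115 0 0 0.006 1" --pt "0 -0.0045 0.135 0 0 0.006 1" --pt "0 -0.0045 0.15 0 0 0.006 1" --pt "0 -0.0045 0.16 0 0 0.006 1" --pt "0 -0.0045 0.16 0 0 0.006 1" --pt "0 -0.0045 0.16 0 0 0.006 1" --pt "0 -0.0045 0.16 0 0 0.006 1"

```text
time: 3.15
position: [540.5, -216.7, 42.1]
eef_rot: [0.001, 0.643, 0.766, 0.0]
contact_force: [-0.1, 0.5, -1.5]
gripper_width: 0.0
```

```bash
python3 -c "
from h import *
to(497,-290,40)"
```

```text
t 3.15 pos [ 540.5 -216.7   42.1] rail 495.1 -306.5 z 42.1
F [-0.15  0.53 -1.48] Frail 0.55 w 0.0 j [-0.38  0.43 -0.16  0.97 -0.    1.01]
shift [16.6  1.8  2.1] rot [0.0012 0.0008 0.0022]
```

Call:
step_arm --pt "0.002 0.001 0.002 0 0 0 1" --pt "0.004 0.001 0.004 0 0 0 1" --pt "0.006 0.002 0.004 0 0 0 1" --pt "0.009 0.002 0.004 0 0 0 1" --pt "0.012 0.002 0.004 0 0 0 1" --pt "0.015 0.002 0.004 0 0 0 1" --pt "0.018 0.002 0.004 0 0 0 1" --pt "0.022 0.002 0.004 0 0 0 1" --pt "0.026 0.002 0.004 0 0 0 1" --pt "0.03 0.002 0.004 0 0 0 1"

```text
time: 4.15
position: [536.5, -186.4, 37.0]
eef_rot: [0.0, 0.643, 0.766, -0.0]
contact_force: [-0.6, 0.4, -0.2]
gripper_width: -0.0
```

```bash
cat >> h.py <<'E'
def cup():
    p,d=robot.read_camera('top');c=robot.get_calibration('top');W=world(d,c)
    H,S,V=cv2.split(cv2.cvtColor(p,cv2.COLOR_RGB2HSV))
    a=W[...,:2]@ux
    g=(H>55)&(H<95)&(S>80)&(abs(W[...,2]-110)<5)&(abs(a-495)<48);g[:,:250]=0;g[:,400:]=0;g[:200]=0;g[280:]=0
    q=W[g][:,:2].astype(np.float32);(x,y),r=cv2.minEnclosingCircle(q)
    print('cup rail',(np.array([x,y])@ux).round(1),(np.array([x,y])@uy).round(1),'r',round(r,1));return p
E
python3 -c "
from h import *
to(497,-150,38);cup()"
```

```text
t 4.15 pos [ 536.5 -186.4   37. ] rail 496.4 -276.0 z 37.0
F [-0.56  0.36 -0.22] Frail 0.45 w -0.0 j [-0.33  0.42 -0.21  0.95 -0.    1.06]
shift [126.    0.8  -1. ] rot [-0.0001  0.0001  0.0019]
cup rail 496.6 -158.5 r 39.1
```

```bash
python3 -c "
from h import *
snap('wrist','w2')"
```

```text
(no output)
```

View pics/w2.png

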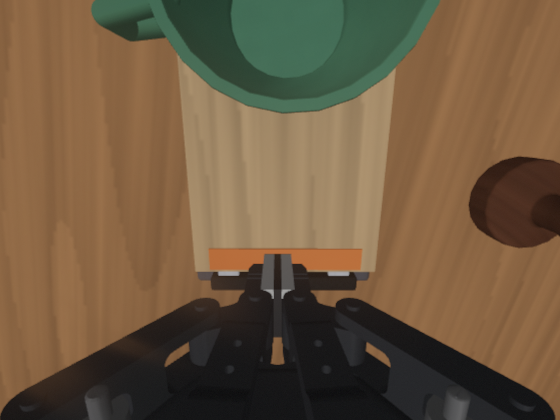

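```bash
python3 -c "
from h import *
p,d,c=pickle.load(open('pics/w2.pkl','rb'));s=robot.read_state();K=np.array(c['camera_matrix']);M=np.array(c['tool_from_camera'])
for T in ([0,0,0],[11,0,0],[-11,0,0],[11,0,-20],[11,0,-40],[4,0,-20]):
    P=np.linalg.inv(M)@[*T,1];u=K@P[:3];print(T,(u[:2]/u[2]).round(1),P[2].round(1))
q=s['eef_rot'];R=Ro.from_quat(q[[1,2,3,0]])
for v in range(236,320,6):
  o=[]
  for u in (230,269,287):
    z=d[v,u];t=(M@[*(np.linalg.inv(K)@[u,v,1]*z),1])[:3];o.append((t.round(1).tolist(),(R.apply(t)+s['position'])[2].round(1)))
  print(v,o)
"
```

```text
[0, 0, 0] [277.2 248.6] 182.9
[11, 0, 0] [277.1 231.3] 179.7
[-11, 0, 0] [277.2 265.3] 186.1
[11, 0, -20] [277.1 244.4] 160.6
[11, 0, -40] [277.1 261.2] 141.4
[4, 0, -20] [277.1 256.7] 162.6
236 [([16.1, -24.3, -20.9], np.float64(57.9)), ([16.2, -4.2, -21.1], np.float64(58.2)), ([16.1, 5.1, -20.9], np.float64(57.9))]
242 [([12.6, -24.5, -20.6], np.float64(57.6)), ([12.8, -4.2, -21.1], np.float64(58.2)), ([13.1, 5.1, -21.8], np.float64(58.8))]
248 [([10.0, -24.4, -22.2], np.float64(59.2)), ([9.5, -4.2, -21.1], np.float64(58.2)), ([9.6, 5.1, -21.4], np.float64(58.4))]
254 [([6.0, -24.8, -20.9], np.float64(57.9)), ([10.2, -4.0, -30.3], np.float64(67.4)), ([10.3, 4.9, -30.6], np.float64(67.6))]
260 [([3.1, -24.8, -22.1], np.float64(59.1)), ([11.0, -3.8, -38.6], np.float64(75.7)), ([10.6, 4.6, -38.0], np.float64(75.0))]
266 [([-0.6, -25.0, -21.6], np.float64(58.7)), ([10.8, -3.6, -44.5], np.float64(81.5)), ([10.6, 4.4, -44.1], np.float64(81.1))]
272 [([-21.5, -30.9, 11.6], np.float64(25.5)), ([10.1, -3.5, -48.8], np.float64(85.8)), ([10.9, 4.2, -50.5], np.float64(87.5))]
278 [([-24.5, -30
[... 183 characters left out ...]
oat64(96.4)), ([10.8, 3.9, -60.4], np.float64(97.4))]
290 [([-33.4, -31.1, 9.2], np.float64(27.8)), ([10.3, -3.1, -64.0], np.float64(101.1)), ([10.2, 3.8, -63.9], np.float64(100.9))]
296 [([-53.8, -35.8, 34.7], np.float64(2.3)), ([11.4, -3.0, -70.0], np.float64(107.0)), ([11.1, 3.7, -69.6], np.float64(106.6))]
302 [([-59.8, -36.2, 35.9], np.float64(1.1)), ([11.2, -2.9, -73.5], np.float64(110.5)), ([10.8, 3.6, -73.0], np.float64(110.1))]
308 [([6.9, -17.4, -70.8], np.float64(107.8)), ([11.6, -2.8, -77.8], np.float64(114.8)), ([11.4, 3.4, -77.6], np.float64(114.7))]
314 [([6.8, -16.9, -74.4], np.float64(111.4)), ([12.1, -2.6, -81.9], np.float64(118.9)), ([11.1, 3.3, -80.4], np.float64(117.5))]
```

The wrist image can't tell me whether the fingertip is behind the face or above the carriage top, so I'll check from the side with the scene camera.

```bash
python3 -c "
from h import *
p,d,c=snap('scene','s2');s=robot.read_state()
K=np.array(c['camera_matrix']);R=np.array(c['R']);t=np.array(c['t']).ravel()
for n,(a,b,z) in dict(tcp=(496.4,-276,37),up30=(496.4,-276,67),face=(496.4,-281,57)).items():
    X=np.array([*(a*ux+b*uy),z]);u=K@(R@X+t);print(n,(u[:2]/u[2]).round(1))
cv2.imwrite('pics/s2c.png',cv2.resize(p[190:320,70:220][:,:,::-1],None,fx=4.5,fy=4.5,interpolation=cv2.INTER_CUBIC))
"
```

```text
tcp [134.6 280.4]
up30 [131.3 274.6]
face [130.5 277.9]
```

View pics/s2c.png

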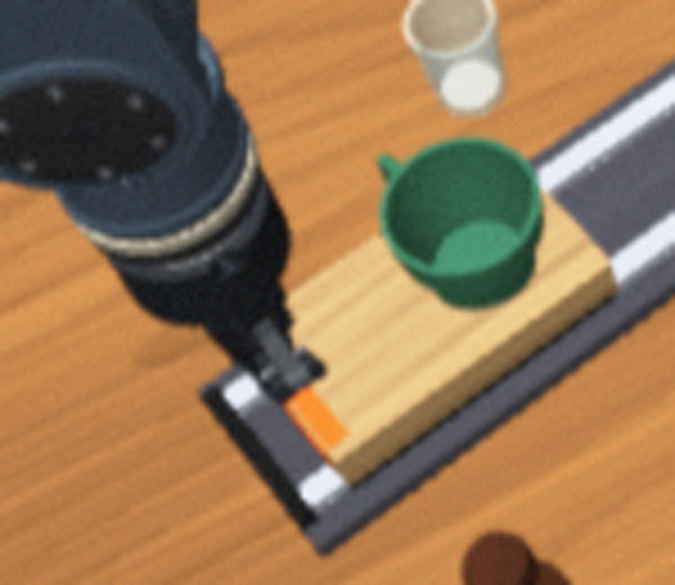

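The tip seems to overlap the face line at (133,276), and I can't resolve it from here. I'll back off and check where the fingertips really end in free air.

Call:
step_arm --pt "-0.005 0 0 0 0 0 1" --pt "-0.01 0 0 0 0 0 1" --pt "-0.015 0 0 0 0 0 1" --pt "-0.02 0 0 0 0 0 1" --pt "-0.025 0 0 0 0 0 1" --pt "-0.03 0 0 0 0 0 1" --pt "-0.035 0 0 0 0 0 1" --pt "-0.04 0 0 0 0 0 1" --pt "-0.04 0 0 0 0 0 1" --pt "-0.04 0 0 0 0 0 1"

```text
time: 5.3
position: [543.5, -226.2, 37.0]
eef_rot: [-0.0, 0.643, 0.766, -0.0]
contact_force: [-1.4, -0.5, -0.2]
gripper_width: 0.2
```

```bash
python3 -c "
from h import *
to(497,-316,37)
p,d,c=snap('scene','s3');s=robot.read_state();a=s['position'][:2]@ux;b=s['position'][:2]@uy
K=np.array(c['camera_matrix']);R=np.array(c['R']);t=np.array(c['t']).ravel()
im=cv2.resize(p[230:310,90:180][:,:,::-1],None,fx=7,fy=7,interpolation=cv2.INTER_CUBIC)
for dz,col in ((0,(0,0,255)),(15,(0,255,255)),(30,(0,255,0))):
  for dy in(-11,0,11):
    X=np.array([*(a*ux+(b+dy)*uy),s['position'][2]+dz]);u=K@(R@X+t);u=u[:2]/u[2];cv2.circle(im,(int((u[0]-90)*7),int((u[1]-230)*7)),2,col,-1)
cv2.imwrite('pics/s3c.png',im)
p,d,c=snap('wrist','w3')
M=np.array(c['tool_from_camera'])
W=world(d,dict(c,R=np.eye(3),t=np.zeros(3)))@M[:3,:3].T+M[:3,3]
for v in range(240,300,4): print(v,W[v,269].round(1),W[v,287].round(1))
cup()
"
```

```text
t 5.3 pos [ 543.5 -226.2   37. ] rail 496.4 -316.4 z 37.0
F [-1.39 -0.49 -0.17] Frail -0.24 w 0.2 j [-0.39  0.45 -0.15  0.97 -0.    1.  ]
shift [ 0.4  0.5 -0. ] rot [-0.0002 -0.      0.0017]
240 [-8.6 -5.9 35.3] [-8.8  7.  35.8]
244 [-12.4  -6.   37. ] [-12.1   7.1  36.3]
248 [-14.9  -5.9  35.6] [-14.9   7.1  35.5]
252 [-18.4  -6.   36.4] [-18.2   7.1  35.9]
256 [ 10.3  -3.9 -32.9] [ 10.6   4.8 -33.5]
260 [ 10.7  -3.8 -38.1] [ 10.4   4.7 -37.4]
264 [ 10.3  -3.7 -41.4] [ 10.    4.5 -40.9]
268 [ 10.3  -3.6 -45.4] [ 10.3   4.4 -45.5]
272 [ 10.2  -3.5 -49. ] [ 10.7   4.3 -49.9]
276 [ 11.1  -3.4 -54.3] [ 10.8   4.1 -53.8]
280 [ 10.   -3.3 -55.6] [ 10.    4.1 -55.7]
284 [ 11.   -3.2 -60.7] [  9.8   4.  -58.5]
288 [ 10.3  -3.2 -62.6] [ 10.9   3.9 -63.5]
292 [  9.5  -3.1 -64. ] [ 11.3   3.7 -67.1]
296 [ 11.4  -3.  -70. ] [ 11.6   3.6 -70.3]
cup rail 496.7 -158.8 r 39.1
```

View pics/s3c.png

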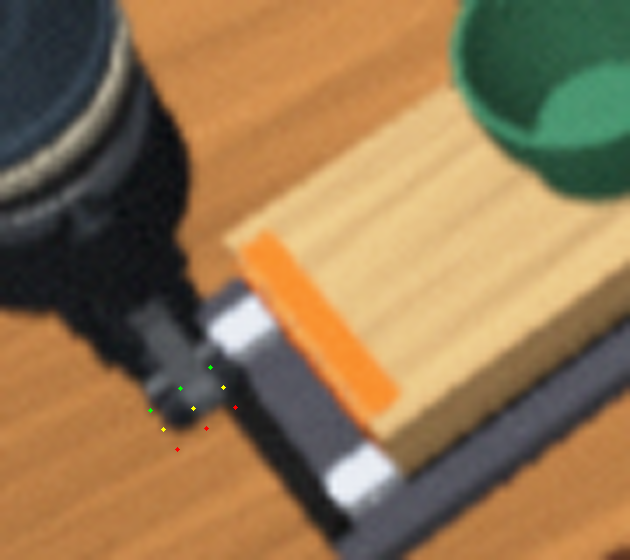

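The carriage hasn't moved: the cup is still at −158.8. In the pictures the fingertips end at about (116,291) in full-picture pixels, roughly 25–30 mm short of the stated TCP. The shut fingers therefore passed just over the carriage. I'll back off behind the rail end, go lower there, and recheck.

Call:
step_arm --pt "-0.006 0 0 0 0 0 1" --pt "-0.012 0 0 0 0 0 1" --pt "-0.018 0 0 0 0 0 1" --pt "-0.018 0 0.005 0 0 0 1" --pt "-0.018 0 0.01 0 0 0 1" --pt "-0.018 0 0.014 0 0 0 1" --pt "-0.018 0 0.018 0 0 0 1" --pt "-0.018 0 0.021 0 0 0 1" --pt "-0.018 0 0.023 0 0 0 1" --pt "-0.018 0 0.023 0 0 0 1"

```text
time: 6.45
position: [546.6, -243.7, 13.7]
eef_rot: [-0.0, 0.643, 0.766, -0.0]
contact_force: [0.2, 0.4, 0.8]
gripper_width: 0.4
```

```bash
python3 -c "
from h import *
to(497,-316,14)
p,d,c=snap('scene','s4');s=robot.read_state();a=s['position'][:2]@ux;b=s['position'][:2]@uy
K=np.array(c['camera_matrix']);R=np.array(c['R']);t=np.array(c['t']).ravel()
im=cv2.resize(p[240:320,90:180][:,:,::-1],None,fx=7,fy=7,interpolation=cv2.INTER_CUBIC)
for dz,col in ((0,(0,0,255)),(15,(0,255,255)),(30,(0,255,0))):
  for dy in(-11,11):
   for dx in (-12,12):
    X=np.array([*((a+dx)*ux+(b+dy)*uy),s['position'][2]+dz]);u=K@(R@X+t);u=u[:2]/u[2];cv2.circle(im,(int((u[0]-90)*7),int((u[1]-240)*7)),2,col,-1)
cv2.imwrite('pics/s4c.png',im)
"
```

```text
t 6.45 pos [ 546.6 -243.7   13.7] rail 496.4 -334.2 z 13.7
F [0.2  0.38 0.84] Frail 0.34 w 0.4 j [-0.42  0.48 -0.16  0.93 -0.    0.98]
shift [18.2  0.6 -0.3] rot [-0.0004 -0.0002  0.002 ]
```

View pics/s4c.png

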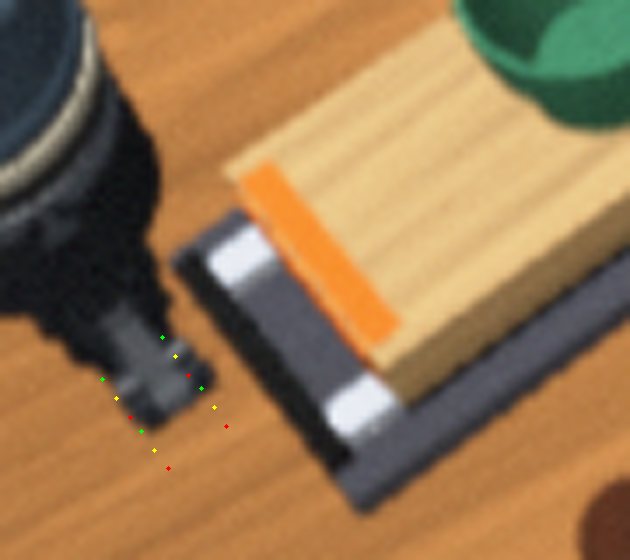

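In free air the shut fingertips end about 28 mm above the stated TCP (corner at (150,430) in the crop), so the tip is now at about z 41. I'll go 5 mm lower, approach over the stop, and touch the face.

Call:
step_arm --pt "0.003 0 0.003 0 0 0 1" --pt "0.008 0 0.005 0 0 0 1" --pt "0.013 0 0.005 0 0 0 1" --pt "0.018 0 0.005 0 0 0 1" --pt "0.023 0 0.005 0 0 0 1" --pt "0.028 0 0.005 0 0 0 1" --pt "0.033 0 0.005 0 0 0 1" --pt "0.038 0 0.005 0 0 0 1" --pt "0.043 0 0.005 0 0 0 1" --pt "0.048 0 0.005 0 0 0 1"

```text
time: 7.5
position: [538.4, -196.4, 9.1]
eef_rot: [0.0, 0.643, 0.766, -0.0]
contact_force: [0.3, -2.0, -0.2]
gripper_width: -0.1
```

```bash
python3 -c "
from h import *
to(497,-280,9);cup()"
```

```text
t 7.5 pos [ 538.4 -196.4    9.1] rail 496.5 -286.2 z 9.1
F [ 0.29 -2.03 -0.17] Frail -2.05 w -0.1 j [-0.35  0.45 -0.23  0.89 -0.    1.05]
shift [6.2 0.5 0.1] rot [0.     0.0006 0.0018]
cup rail 497.1 -156.2 r 38.7
```

Contact: −2 N, and the cup has moved +2.6 mm. I'll push on in steady increments; the ridge starts at about TCP −128.

Call:
step_arm --pt "0.003 0 0 0 0 0 1" --pt "0.007 0 0 0 0 0 1" --pt "0.012 0 0 0 0 0 1" --pt "0.017 0 0 0 0 0 1" --pt "0.023 0 0 0 0 0 1" --pt "0.029 0 0 0 0 0 1" --pt "0.035 0 0 0 0 0 1" --pt "0.041 0 0 0 0 0 1" --pt "0.047 0 0 0 0 0 1" --pt "0.053 0 0 0 0 0 1"

```text
time: 8.55
position: [529.2, -143.9, 9.1]
eef_rot: [0.0, 0.643, 0.766, 0.0]
contact_force: [1.9, -1.3, 0.2]
gripper_width: 0.1
```

Call:
step_arm --pt "0.006 0 0 0 0 0 1" --pt "0.012 0 0 0 0 0 1" --pt "0.018 0 0 0 0 0 1" --pt "0.024 0 0 0 0 0 1" --pt "0.03 0 0 0 0 0 1" --pt "0.036 0 0 0 0 0 1" --pt "0.042 0 0 0 0 0 1" --pt "0.047 0 0 0 0 0 1" --pt "0.051 0 0 0 0 0 1" --pt "0.055 0 0 0 0 0 1"

```text
time: 9.55
position: [519.4, -89.9, 9.0]
eef_rot: [-0.0, 0.643, 0.766, -0.0]
contact_force: [0.8, -0.5, 0.6]
gripper_width: 0.1
```

```bash
python3 -c "
from h import *
to(497,-134,9);cup()"
```

```text
t 9.55 pos [519.4 -89.9   9. ] rail 496.1 -178.0 z 9.0
F [ 0.76 -0.52  0.6 ] Frail -0.64 w 0.1 j [-0.17  0.39 -0.34  0.84 -0.    1.22]
shift [44.   0.9 -0. ] rot [-0.0003  0.0001  0.002 ]
cup rail 496.5 -50.6 r 39.4
```

Call:
step_arm --pt "0.004 0 0 0 0 0 1" --pt "0.008 0 0 0 0 0 1" --pt "0.013 0 0 0 0 0 1" --pt "0.018 0 0 0 0 0 1" --pt "0.023 0 0 0 0 0 1" --pt "0.028 0 0 0 0 0 1" --pt "0.033 0 0 0 0 0 1" --pt "0.036 0 0 0 0 0 1" --pt "0.038 0 0 0 0 0 1" --pt "0.04 0 0 0 0 0 1"

```text
time: 10.6
position: [512.6, -50.7, 9.0]
eef_rot: [0.0, 0.643, 0.766, -0.0]
contact_force: [-1.1, -1.6, -0.2]
gripper_width: -0.2
```

Call:
step_arm --pt "0.001 0 0 0 0 0 1" --pt "0.002 0 0 0 0 0 1" --pt "0.003 0 0 0 0 0 1" --pt "0.004 0 0 0 0 0 1" --pt "0.005 0 0 0 0 0 1" --pt "0.006 0 0 0 0 0 1" --pt "0.006 0 0 0 0 0 1" --pt "0.006 0 0 0 0 0 1" --pt "0.006 0 0 0 0 0 1" --pt "0.006 0 0 0 0 0 1"

```text
time: 11.6
position: [511.6, -44.9, 9.0]
eef_rot: [0.0, 0.643, 0.766, 0.0]
contact_force: [0.5, 0.0, -0.4]
gripper_width: 0.0
```

```bash
python3 -c "
from h import *
to(497,-130,9);cup()"
```

```text
t 11.6 pos [511.6 -44.9   9. ] rail 496.2 -132.3 z 9.0
F [ 0.52  0.   -0.41] Frail -0.09 w 0.0 j [-0.09  0.37 -0.38  0.83  0.    1.31]
shift [2.4 0.7 0. ] rot [ 0.0001 -0.      0.0019]
cup rail 495.8 -4.6 r 39.7
```

Call:
step_arm --pt "0.0005 0 0 0 0 0 1" --pt "0.001 0 0 0 0 0 1" --pt "0.0015 0 0 0 0 0 1" --pt "0.002 0 0 0 0 0 1" --pt "0.0025 0 0 0 0 0 1" --pt "0.003 0 0 0 0 0 1" --pt "0.0035 0 0 0 0 0 1" --pt "0.004 0 0 0 0 0 1" --pt "0.0045 0 0 0 0 0 1" --pt "0.005 0 0 0 0 0 1"

```text
time: 12.65
position: [510.7, -40.0, 9.0]
eef_rot: [0.0, 0.643, 0.766, -0.0]
contact_force: [0.0, -1.9, -0.0]
gripper_width: 0.0
```

Call:
step_arm --pt "0.0003 0 0 0 0 0 1" --pt "0.0006 0 0 0 0 0 1" --pt "0.0009 0 0 0 0 0 1" --pt "0.0012 0 0 0 0 0 1" --pt "0.0015 0 0 0 0 0 1" --pt "0.0018 0 0 0 0 0 1" --pt "0.0021 0 0 0 0 0 1" --pt "0.0024 0 0 0 0 0 1" --pt "0.0027 0 0 0 0 0 1" --pt "0.003 0 0 0 0 0 1"

```text
time: 13.65
position: [510.4, -38.0, 9.1]
eef_rot: [0.001, 0.643, 0.766, -0.001]
contact_force: [1.4, -7.6, -1.0]
gripper_width: -0.0
```

```bash
python3 -c "
from h import *
to(497,-130,9);cup()"
```

```text
t 13.65 pos [510.4 -38.    9.1] rail 496.2 -125.3 z 9.1
F [ 1.45 -7.65 -1.02] Frail -7.78 w -0.0 j [-0.07  0.36 -0.38  0.83 -0.    1.32]
shift [-4.7  0.7  0.1] rot [0.     0.0019 0.0013]
cup rail 495.9 -0.6 r 37.5
```

Force is up to 7.8 N, so the carriage is on the low ridge. I'll continue slowly.

Call:
step_arm --pt "0.0003 0 0 0 0 0 1" --pt "0.0006 0 0 0 0 0 1" --pt "0.0009 0 0 0 0 0 1" --pt "0.0012 0 0 0 0 0 1" --pt "0.0015 0 0 0 0 0 1" --pt "0.0018 0 0 0 0 0 1" --pt "0.0021 0 0 0 0 0 1" --pt "0.0024 0 0 0 0 0 1" --pt "0.0027 0 0 0 0 0 1" --pt "0.003 0 0 0 0 0 1"

```text
time: 14.7
position: [509.8, -34.6, 9.0]
eef_rot: [0.0, 0.643, 0.766, -0.0]
contact_force: [1.6, -4.0, 0.2]
gripper_width: -0.0
```

Call:
step_arm --pt "0.0003 0 0 0 0 0 1" --pt "0.0006 0 0 0 0 0 1" --pt "0.0009 0 0 0 0 0 1" --pt "0.0012 0 0 0 0 0 1" --pt "0.0015 0 0 0 0 0 1" --pt "0.0018 0 0 0 0 0 1" --pt "0.0021 0 0 0 0 0 1" --pt "0.0024 0 0 0 0 0 1" --pt "0.0027 0 0 0 0 0 1" --pt "0.003 0 0 0 0 0 1"

```text
time: 15.7
position: [509.2, -31.0, 9.0]
eef_rot: [-0.0, 0.643, 0.766, 0.0]
contact_force: [0.4, -2.9, -0.7]
gripper_width: 0.0
```

```bash
python3 -c "
from h import *
to(497,-130,9);cup()"
```

```text
t 15.7 pos [509.2 -31.    9. ] rail 496.2 -118.3 z 9.0
F [ 0.39 -2.89 -0.66] Frail -2.92 w 0.0 j [-0.06  0.36 -0.39  0.82  0.    1.33]
shift [-11.7   0.7   0. ] rot [ 0.     -0.0001  0.002 ]
cup rail 490.4 11.5 r 42.6
```

Call:
step_arm --pt "0.0002 0 0 0 0 0 1" --pt "0.0004 0 0 0 0 0 1" --pt "0.0006 0 0 0 0 0 1" --pt "0.0008 0 0 0 0 0 1" --pt "0.001 0 0 0 0 0 1" --pt "0.0012 0 0 0 0 0 1" --pt "0.0014 0 0 0 0 0 1" --pt "0.0016 0 0 0 0 0 1" --pt "0.0018 0 0 0 0 0 1" --pt "0.002 0 0 0 0 0 1"

```text
time: 16.75
position: [508.8, -29.1, 9.0]
eef_rot: [-0.0, 0.643, 0.766, 0.0]
contact_force: [1.4, -0.7, 1.3]
gripper_width: 0.1
```

```bash
python3 -c "
from h import *
to(497,-130,9);cup();snap('wrist','w5')"
```

```text
t 16.75 pos [508.8 -29.1   9. ] rail 496.1 -116.3 z 9.0
F [ 1.42 -0.72  1.25] Frail -0.95 w 0.1 j [-0.06  0.36 -0.39  0.82  0.    1.34]
shift [-13.7   0.8   0. ] rot [-0.     -0.0001  0.0019]
cup rail 492.2 14.4 r 41.7
```

Call:
step_arm --pt "0.0002 0 0 0 0 0 1" --pt "0.0004 0 0 0 0 0 1" --pt "0.0006 0 0 0 0 0 1" --pt "0.0008 0 0 0 0 0 1" --pt "0.001 0 0 0 0 0 1" --pt "0.0012 0 0 0 0 0 1" --pt "0.0014 0 0 0 0 0 1" --pt "0.0016 0 0 0 0 0 1" --pt "0.0018 0 0 0 0 0 1" --pt "0.002 0 0 0 0 0 1"

```text
time: 17.85
position: [508.3, -27.2, 9.0]
eef_rot: [-0.0, 0.643, 0.766, -0.0]
contact_force: [-0.5, -0.2, 0.3]
gripper_width: 0.3
```

```bash
cat >> h.py <<'E'
def edge(f=None):
    d,c=(pickle.load(open(f,'rb'))[1:] if f else (robot.read_camera('wrist')[1],robot.get_calibration('wrist')))
    M=np.array(c['tool_from_camera']);W=world(d,dict(c,R=np.eye(3),t=np.zeros(3)))@M[:3,:3].T+M[:3,3]
    o=[]
    for u in (225,235,320,330):
        col=W[:,u];zt=np.median(col[180:200,2]);k=np.where(abs(col[150:,2]-zt)<4)[0]+150;o.append(col[k.max(),0].round(1))
    print('edge tool x',o)
E
python3 -c "
from h import *
to(497,-130,9);cup();edge('pics/w5.pkl');edge()"
```

```text
t 17.85 pos [508.3 -27.2   9. ] rail 496.0 -114.3 z 9.0
F [-0.51 -0.17  0.31] Frail -0.08 w 0.3 j [-0.05  0.36 -0.39  0.82 -0.    1.34]
shift [-15.7   0.9  -0. ] rot [-0.0003 -0.0001  0.0019]
cup rail 495.1 4.9 r 36.1
edge tool x [np.float64(10.9), np.float64(10.8), np.float64(10.3), np.float64(10.8)]
edge tool x [np.float64(10.9), np.float64(11.3), np.float64(10.4), np.float64(10.5)]
```

Call:
step_arm --pt "0.0002 0 0 0 0 0 1" --pt "0.0004 0 0 0 0 0 1" --pt "0.0006 0 0 0 0 0 1" --pt "0.0008 0 0 0 0 0 1" --pt "0.001 0 0 0 0 0 1" --pt "0.0012 0 0 0 0 0 1" --pt "0.0014 0 0 0 0 0 1" --pt "0.0016 0 0 0 0 0 1" --pt "0.0018 0 0 0 0 0 1" --pt "0.002 0 0 0 0 0 1"

```text
time: 18.95
position: [508.1, -25.2, 9.0]
eef_rot: [0.0, 0.643, 0.766, -0.0]
contact_force: [0.5, 0.4, 0.7]
gripper_width: 0.4
```

```bash
python3 -c "
from h import *
to(497,-130,9);edge()"
```

```text
t 18.95 pos [508.1 -25.2   9. ] rail 496.1 -112.4 z 9.0
F [0.55 0.41 0.68] Frail 0.31 w 0.4 j [-0.05  0.36 -0.39  0.82 -0.    1.35]
shift [-17.6   0.8   0. ] rot [-0.      0.0001  0.0019]
edge tool x [np.float64(19.4), np.float64(19.5), np.float64(19.8), np.float64(19.8)]
```

The face has jumped 8.6 mm ahead of the fingers, putting the seat at about 28.2 against a notch at about 28.5. It has dropped in. I'll retreat and lift clear.

Call:
step_arm --pt "-0.005 0 0 0 0 0 1" --pt "-0.015 0 0 0 0 0 1" --pt "-0.03 0 0 0 0 0 1" --pt "-0.045 0 0 0 0 0 1" --pt "-0.06 0 -0.005 0 0 0 1" --pt "-0.07 0 -0.03 0 0 0 1" --pt "-0.07 0 -0.06 0 0 0 1" --pt "-0.07 0 -0.09 0 0 0 1" --pt "-0.07 0 -0.11 0 0 0 1" --pt "-0.07 0 -0.11 0 0 0 1"

```text
time: 20.0
position: [522.2, -95.7, 122.3]
eef_rot: [0.002, 0.643, 0.766, 0.001]
contact_force: [-0.3, -0.0, -0.3]
gripper_width: 0.1
```

```bash
python3 -c "
from h import *
to(497,-180,120);edge()
p,d,c=snap('scene','s6');W=world(d,c)
H,S,V=cv2.split(cv2.cvtColor(p,cv2.COLOR_RGB2HSV))
cv2.imwrite('pics/s6c.png',cv2.resize(p[100:340,90:350][:,:,::-1],None,fx=2.5,fy=2.5,interpolation=cv2.INTER_CUBIC))
o=(H<14)&(S>200)&(V>150);o[:180]=0;o[:,300:]=0
q=W[o];q=q[abs(q[:,2]-57)<6];print('strip n',len(q),'y',np.percentile(q[:,:2]@uy,[5,50,95]).round(1))
"
```

```text
t 20.0 pos [522.2 -95.7 122.3] rail 497.9 -184.2 z 122.3
F [-0.31 -0.03 -0.35] Frail 0.02 w 0.1 j [-0.18  0.29 -0.17  1.11 -0.    1.22]
shift [ 4.2 -0.9  2.2] rot [0.0049 0.002  0.0009]
edge tool x [np.float64(-110.0), np.float64(-70.3), np.float64(-100.0), np.float64(-110.5)]
strip n 12 y [-93.9 -93.2 -92.4]
```

View pics/s6c.png

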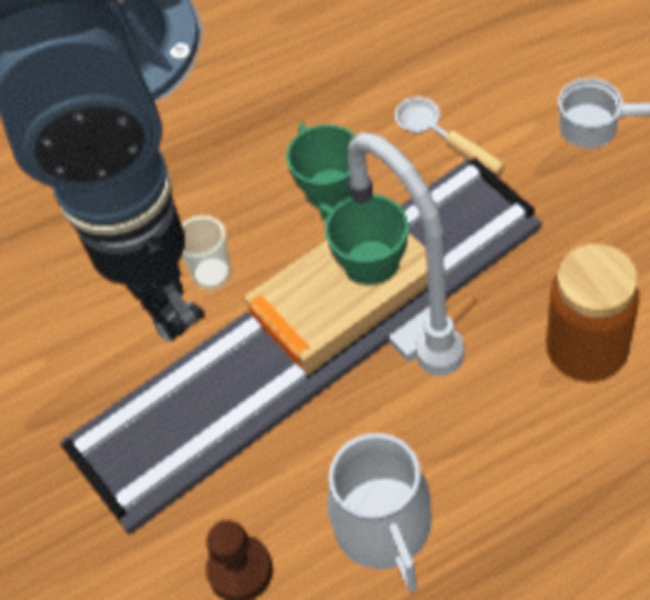

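The cup stands upright under the outlet (crop about (367,235)) and the carriage rests with its face at about −93. The arm is clear and everything else is in place, so I'm handing in.

```bash
python3 -c "
from bench import robot
s=robot.read_state();print(s['time'],abs(s['joint_vel']).max(),s['contact_force']);print(robot.sign_off())"
```

```text
20.1 0.027540373836162844 [-0.03707427  0.7287132  -0.54729286]
the job is handed in; nothing more can be done
None
```

I pushed the carriage by its orange plate with the fingers shut until it dropped into the notch. I then backed off, lifted clear and handed in at 20.1 s; no verdict was reported.

- **Drop into the notch:** the push force rose to about 7.8 N on the low ridge and fell to about 0. The plate then jumped about 8.6 mm ahead of the fingers.
- **Position:** the seat came out at about 28.2 mm along the rail from the wrist camera, against about 28.5 mm for the notch from the ridges and tap pipe. The scene camera put the plate's edge at about −93 mm, which also gives a seat at about 28 mm.
- **End state:** in the last picture the cup stands upright under the outlet, nothing looks displaced, and the arm is clear. I checked the other things on the bar only by eye, not by measuring.

**What disagreed or failed:**
- **Fingertips:** the shut fingertips ended about 28 mm short of the stated TCP. My first approach therefore passed just over the carriage without touching or moving it. I checked this in the pictures and went lower.
- **Cup reading:** near the tap, the top camera's cup position was unreliable because the tap and arm hid part of it. I relied on force and the wrist camera there.
- **Wrist edge check:** the last wrist-camera check of the plate's edge, taken after the retreat, gave no usable value.

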